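Hang the throttle grip in its slotted bracket

ROBOT

A 6-joint arm with a two-finger parallel gripper is mounted at the origin on the work surface. World frame = base frame: x ahead of the robot, y to its left, z up, the work surface at z = 0. Lengths are in m, angles in rad, forces in N, time in s.
With the tool pointing down it reaches from about 0.25 to 0.725 m from the base axis. Payload 4 kg.
Tool frame: the origin (TCP) lies on the front face of the gripper's body, between the roots of the fingers; the fingertips stand 73 mm ahead of it and the grasp point (between the pads) lies 54 mm ahead of it; z points along the fingers, y is the direction in which the jaws open and shut (so a half turn about z gives the same grasp; the last joint's range is limited). The gripper opens to 85 mm and grips with 20 to 120 N. Pads are 22 mm wide; open, the fingers measure 114 mm over their backs; the gripper's body (76 mm by 85 mm) begins 54 mm behind the grasp point. The pads swing forward as they close: fully open they stand 13 mm farther back than shut.
Start: joints at [-1.157, 0.241, 0.005, 1.335, 0, 1.571], TCP at [0.201, -0.458, 0.304] pointing down, gripper open.
Joint ranges: [-2.72, 2.72], [-1.05, 1.87], [-1.09, 1.28], [-1.99, 2.15], [-1.42, 1.44], [-3.14, 3.14]. Speed limits (rad/s): [2.79, 2.79, 3.14, 3.14, 3.14, 3.14].

INTERFACE

Orientations are given as a unit quaternion [x, y, z, w].
In Python, from workcell import sensors, camera, order gives the robot as it stands. The module is installed in compiled form; this text tells all that it offers.
- The arm moves only by the shell command python3 -m inch 'ROWS'. ROWS is JSON, one flat list of numbers, 5 for each row, row after row: the opening, from -1 (shut) to 1 (fully open), then the shift along the tool's x, y, z in mm, then the turn about the tool's z in units of 6 degrees (1.0 is 6 degrees). A call has 1 to 8 rows; each row is the pose to reach, as a shift and turn from the pose commanded when the call began, along the tool's axes at that moment; what a row does not reach only later rows make up. A row lasts 1/10 s, in which the tool goes at most 50 mm and 8.59 degrees, less where a joint would pass 70% of its speed; a pose out of reach is approached as far as the arm can. A call with a gripper value outside its range is refused whole. The fingers move at their own pace and stop on an object; the grip force is fixed at half the most. Time passes only in rows, so rows that repeat a pose let the fingers close. It gives the time, the measured TCP pose, the force and the opening at its end, in the units of the state.
- sensors.get_obs(): the state, without advancing time (a new reading comes with each control period).
- camera(name): name is "scene" or "top" or "wrist"; returns a dict with "pixels" (420x560x3 uint8, red, green, blue), "intrinsics" (3x3 intrinsics, pixels), "extrinsics" (4x4, takes a point from camera to world coordinates). Camera axes: x right, y down, z forward; pixel columns grow to the right and rows downward; lengths in m; the calibration is good to about 2 mm. The wrist camera is an equidistant fisheye: a pixel r from the principal point sees the ray r / f radians off the axis. A picture is of the moment at which its call begins. There is no depth.
- order.job_done(): hands the job in, once; it reports no verdict.
The state is a dict: "clock": time; "joint_pos": joint angles; "joint_vel": joint speeds; "tau": joint torques, N m; "eef_pos": TCP position; "tool_rot": TCP orientation; "ft_force": force on the tool from outside, world axes, zero at the start; "ft_torque": the same for the moment, N m; "grip_width": finger opening in m.
Only numpy, scipy, OpenCV 4.12 (cv2) and the standard library are available. Lean on these libraries where they do the work, as an engineer would, in place of code of your own. Each camera call takes 0.05 s, during which the arm holds its last target.

TASK

Take the black throttle grip, the one with the wide collar and the bare grey tube on top, and hang it in the slotted metal bracket: slide its shaft into the slot through the open front, all the way in to the back of the slot, then let it down so that it hangs upright by its collar, and let go. Leave the plain handlebar grip and the jar standing where they are.

Things in the scene. Friction and masses are not known exactly. Their poses are not given: they have to be found in the camera images.
- throttle_center (a point): Throttle grip, 160 mm tall, 0.16 kg, round, standing loose. Point on its axis half-way up, z up. From below: flared end dia 56, 14 high; black ribbed shaft dia 28 (30 over ribs) up to 25 mm above the point; collar dia 70, 10 thick, underside 25 and top 35 mm above the point; bare grey plastic tube dia 26, 35 to 80 mm above the point: grip here.
- seat (a point): In the fixed metal bracket: on the slot's centre line, on the top plate's upper face, 120 mm above the shelf, 22 mm before the slot's closed end. x runs level from open mouth to closed end, z up. Slot 44 mm wide, through the 8 mm plate; lips widen it to 65 at the mouth, 85 mm before the point. Plate 140 wide, nothing above it; side walls 64 off the centre line. Hung grip's middle is 25 mm lower.
- plain_grip: Bystander: plain black handlebar grip, 110 mm tall, standing upright, loose: base rim of 56 mm diameter, shaft of 32 mm, flat rubber top, no collar or tube at its top. Origin at the centre of its underside.
- jar: Bystander: glass jar with a steel screw-top lid, 68 mm diameter, 98 mm tall, standing upright, loose. Origin at the centre of its underside.
Things that resemble listed ones, but are neither listed nor needed, are in the scene too. Leave any turquoise look-alike of the part that bears throttle_center alone. There is more than one size of the part that bears seat; the job needs the smaller.

How it is judged:
At the end, for the whole second after the job is handed in: The throttle grip hangs at rest in the slot by its collar, upright within 10 degrees, its axis no more than 22 mm short of the seat point (so at most 30 mm of free slot behind the shaft) and between the slot's sides, its collar on the plate within 8 mm (x of throttle_center in the frame of seat between -0.022 and 0.015 m and y of throttle_center in the frame of seat between -0.015 and 0.015 m and z of throttle_center in the frame of seat between -0.033 and -0.017 m and angle between throttle_center's own z axis and vertical below 0.17 rad and linear speed of throttle below 0.03 m/s); the robot touches nothing.
It fails at once if the plain grip is pushed more than 30 mm or knocked over (distance of plain_grip from where it was at the start of the episode above 0.03 m or angle between plain_grip's own z axis and vertical above 0.5 rad).
It fails at once if the jar is pushed more than 30 mm or knocked over (distance of jar from where it was at the start of the episode above 0.03 m or angle between jar's own z axis and vertical above 0.5 rad).
It also fails if it takes over 42 s, if anything falls off the work surface, if the arm or the gripper's body presses on something with over 40 N, if the wrist force passes 120 N, or if a joint passes its speed limit or range.

## Working session

There is one attempt and no reset: what is moved stays moved. The work goes in short steps, Python scripts to look and compute and a shell command to move; the robot and the scene stay as the last step left them, time stands still between calls to the robot, and variables do not carry over. Pictures are saved under pics/ and viewed, and the job is handed in when it is done.

```bash
mkdir -p pics
python3 - <<'E'
from workcell import sensors,camera
import cv2,numpy as np
print(sensors.get_obs())
for n in ("scene","top","wrist"):
    c=camera(n); cv2.imwrite(f"pics/{n}0.png",c["pixels"][:,:,::-1]); print(n,c["intrinsics"].tolist(),np.round(c["extrinsics"],4).tolist())
E
```

```text
{'clock': 0.0, 'joint_pos': array([-1.15700677e+00,  2.41366156e-01,  3.72654231e-03,  1.33521219e+00,
        1.06182707e-05,  1.57078976e+00]), 'joint_vel': array([ 0.00019743,  0.00132561, -0.00029008,  0.00211153,  0.00024542,
        0.00021468]), 'tau': array([ 1.75967471e-04, -3.72321403e+01,  2.52405471e+01,  1.69617048e-02,
        1.26166660e-04, -4.61892231e-07]), 'eef_pos': array([ 0.20084759, -0.45735539,  0.30303708]), 'tool_rot': array([ 9.78672322e-01,  2.05424996e-01, -2.05920804e-04, -1.00691186e-03]), 'ft_force': array([ 0.34604736, -0.04890357,  0.15400085]), 'ft_torque': array([-0.0179667 , -0.03156667,  0.01362753]), 'grip_width': 0.08518915905491528}
scene [[458.05411039008004, 0.0, 272.16454884995596], [0.0, 458.05411039008004, 211.77251527440617], [0.0, 0.0, 1.0]] [[-0.5296, 0.658, -0.5354, 1.0999], [0.8482, 0.4204, -0.3223, 0.332], [0.013, -0.6248, -0.7807, 0.965], [0.0, 0.0, 0.0, 1.0]]
top [[445.3396859430394, 0.0, 273.87590322843835], [0.0, 445.3396859430394, 209.77818985354563], [0.0, 0.0, 1.0]] [[0.0079, -0.9982, 0.0588, 0.4468], [-1.0, -0.0079, -0.0004, -0.0242], [0.0008, -0.0588, -0.9983, 1.2768], [0.0, 0.0, 0.0, 1.0]]
wrist [[325.19226210127806, 0.0, 284.7895744743661], [0.0, 325.19226210127806, 205.33419904843439], [0.0, 0.0, 1.0]] [[0.4021, -0.8828, -0.2428, 0.2617], [-0.9156, -0.3883, -0.1042, -0.43], [-0.0022, 0.2642, -0.9645, 0.3734], [0.0, 0.0, 0.0, 1.0]]
```

View pics/scene0.png

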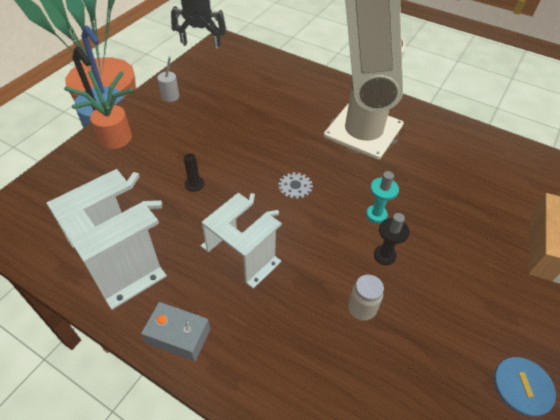

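View pics/top0.png

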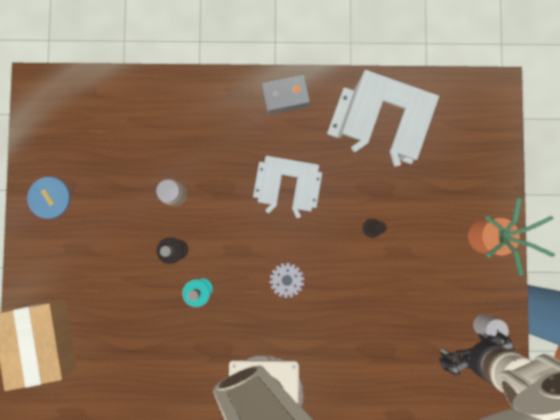

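View pics/wrist0.png

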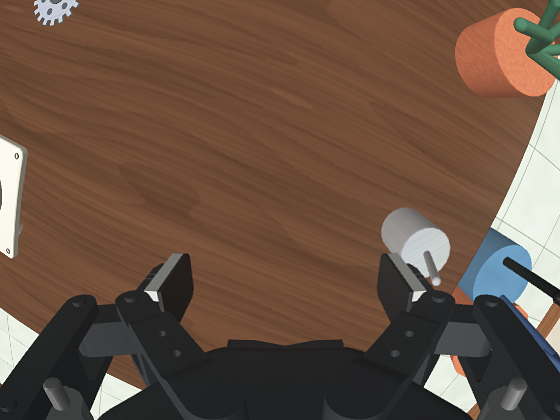

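The scene view shows the black collared grip at (396,235) and a turquoise look-alike at (383,195). The plain grip is at (193,172) and the jar at (367,297). There are two brackets, a small one at (242,235) and a large one at (110,235). The black grip at (396,235) and the smaller bracket fit the description. I'll confirm both in enlarged crops.

Run:
```python
import cv2,numpy as np
s=cv2.imread("pics/scene0.png");t=cv2.imread("pics/top0.png")
def c(i,x,y,w,h,k): return cv2.resize(i[y:y+h,x:x+w],None,fx=k,fy=k,interpolation=cv2.INTER_CUBIC)
cv2.imwrite("pics/c1.png",np.hstack([c(s,340,160,80,120,5),c(s,190,180,100,120,4)[:480,:400] if 0 else cv2.resize(c(s,190,180,100,120,5),(400,600))]))
cv2.imwrite("pics/c2.png",np.hstack([c(t,145,230,80,90,5),c(t,245,145,80,90,5)]))
```

```text
(no output)
```

View pics/c1.png

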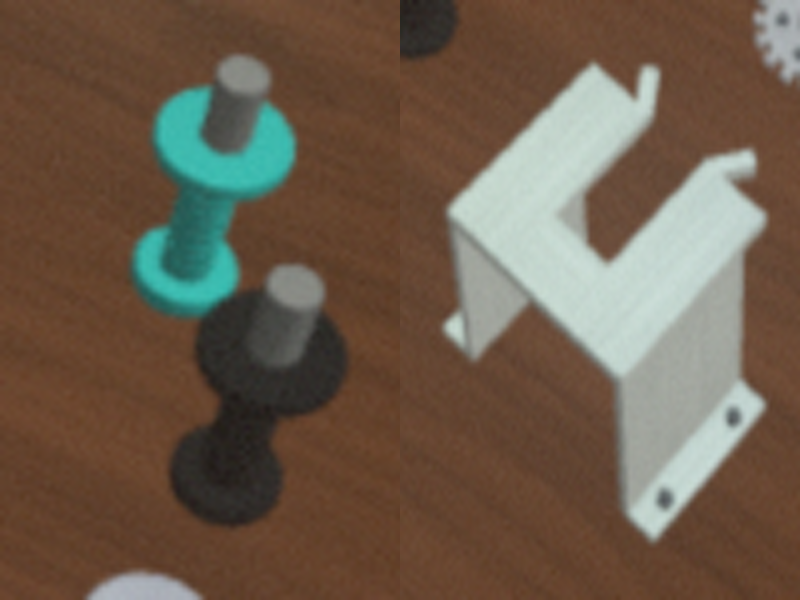

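View pics/c2.png

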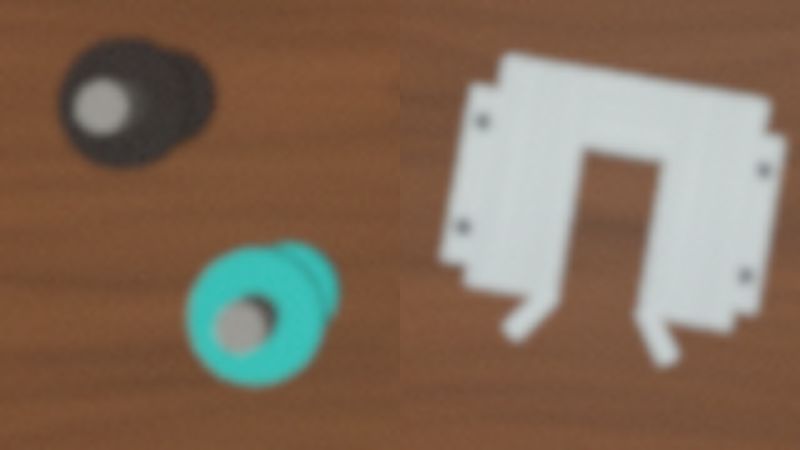

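```bash
cat > h.py <<'E'
import numpy as np
K={'s':np.array([[458.054,0,272.1645],[0,458.054,211.7725],[0,0,1]]),'t':np.array([[445.34,0,273.876],[0,445.34,209.778],[0,0,1]])}
import json
def load():
    from workcell import camera
    return {n:camera(n) for n in("scene","top")}
def ray(c,uv):
    d=np.linalg.inv(c["intrinsics"])@np.array([*uv,1.]);E=np.array(c["extrinsics"]);d=E[:3,:3]@d;return E[:3,3],d/np.linalg.norm(d)
def tri(r):
    A=np.zeros((3,3));b=np.zeros(3)
    for o,d in r:
        P=np.eye(3)-np.outer(d,d);A+=P;b+=P@o
    x=np.linalg.solve(A,b);return x,[np.linalg.norm((np.eye(3)-np.outer(d,d))@(x-o)) for o,d in r]
def atz(r,z):
    o,d=r;return o+d*(z-o[2])/d[2]
E
python3 - <<'E'
from h import *
C=load()
import pickle;pickle.dump({k:{a:np.array(b) for a,b in v.items() if a!='pixels'} for k,v in C.items()},open('cal.pkl','wb'))
P={'tube':((399-.4,217.2-.4),(165.4-.4,251.2-.4)),
'closedR?':((229,223),(282,175)),'closed2':((242,233),(297.4,177)),
'closed1sw':((242,233),(282,175)),'closed2sw':((229,223),(297.4,177)),
'back':((202.5,222.4),(319,164.6)),'back2':((245,255.6),(266,156)),
'm':((249,202),(292.6,208.6)),'m2':((266.3,212.4),(275.6,205))}
for k,(s,t) in P.items():
    x,r=tri([ray(C['scene'],s),ray(C['top'],t)]);print(k,x.round(4),np.round(r,4))
    if k!='tube':print('   z.12:',atz(ray(C['scene'],s),.12).round(4),atz(ray(C['top'],t),.12).round(4))
    else: print(atz(ray(C['scene'],s),.16).round(4),atz(ray(C['top'],t),.16).round(4))
E
```

```text
tube [0.4078 0.2463 0.1605] [0.0001 0.0001]
[0.4075 0.2462 0.16  ] [0.4078 0.2466 0.16  ]
closedR? [ 0.6108 -0.0571  0.1467] [0.015 0.015]
   z.12: [ 0.6025 -0.0834  0.12  ] [ 0.6062 -0.0451  0.12  ]
closed2 [ 0.5974 -0.0723  0.0865] [0.0169 0.0169]
   z.12: [ 0.6099 -0.042   0.12  ] [ 0.6012 -0.0854  0.12  ]
closed1sw [ 0.6068 -0.0449  0.1143] [0.0004 0.0004]
   z.12: [ 0.6099 -0.042   0.12  ] [ 0.6062 -0.0451  0.12  ]
closed2sw [ 0.6013 -0.0851  0.1176] [0.0005 0.0005]
   z.12: [ 0.6025 -0.0834  0.12  ] [ 0.6012 -0.0854  0.12  ]
back [ 0.6335 -0.14    0.1171] [0.0025 0.0025]
   z.12: [ 0.634  -0.1361  0.12  ] [ 0.6344 -0.1418  0.12  ]
back2 [ 0.6562 -0.0027  0.1184] [0.0001 0.0001]
   z.12: [ 0.657  -0.0019  0.12  ] [ 0.656  -0.0028  0.12  ]
m [ 0.5209 -0.0772  0.1171] [0.0044 0.0044]
   z.12: [ 0.5249 -0.0797  0.12  ] [ 0.5184 -0.0733  0.12  ]
m2 [ 0.5276 -0.0289  0.1171] [0.0001 0.0001]
   z.12: [ 0.5295 -0.0275  0.12  ] [ 0.5274 -0.029   0.12  ]
```

The crop confirms it: the black grip has a wide collar and a grey tube, top at scene (398,217) and top view (165,251). Triangulation puts the tube top at (0.408, 0.246, 0.1605), which matches its 160 mm height. The small bracket's plate measures about 0.117 m high, 139 mm wide and 41 mm across the slot, close to its stated size. That gives a seat near (0.583, -0.061) with yaw about -9°. I'll move over the grip now, turning the tool by -60°.

```bash
python3 -m inch '[1,20,-24,0,-0.8, 1,49,-58,0,-2, 1,78,-93,0,-3.2, 1,107,-127,0,-4.4, 1,136,-162,0,-5.6, 1,165,-196,0,-6.8, 1,194,-231,0,-8, 1,215,-255,0,-9]'
python3 - <<'E'
from workcell import sensors
import numpy as np
from scipy.spatial.transform import Rotation as R
o=sensors.get_obs();d=np.array([.4077,.2463,.25])-o['eef_pos'];r=R.from_quat(o['tool_rot']);print(o['eef_pos'],o['joint_pos'].round(2),r.as_matrix().round(3)[:, :2].T,r.inv().apply(d)*1000)
E
```

```text
clock: 1.05
eef_pos: [0.2952, -0.1357, 0.304]
tool_rot: [0.777, 0.63, 0.0, 0.0]
ft_force: [0.1, 0.7, 0.5]
grip_width: 0.0859
[ 0.29522517 -0.13565871  0.30402005] [-0.43 -0.11 -0.38  1.31  0.    1.35] [[ 0.207  0.978  0.   ]
 [ 0.978 -0.207  0.001]] [396.95391037  30.89458764  54.16940897]
```

```bash
python3 -m inch '[1,40,3,0,0, 1,90,7,0,-0.5, 1,140,11,0,-1, 1,190,15,0,-1, 1,240,19,10,-1, 1,290,23,20,-1, 1,335,26,25,-1, 1,360,28,30,-1]'
python3 - <<'E'
from workcell import sensors,camera
import numpy as np,cv2
from scipy.spatial.transform import Rotation as R
o=sensors.get_obs();d=np.array([.4077,.2463,.25])-o['eef_pos'];r=R.from_quat(o['tool_rot']);print(o['eef_pos'],o['joint_pos'].round(2),r.as_matrix().round(3)[:, :2].T,r.inv().apply(d)*1000)
c=camera('wrist');cv2.imwrite('pics/w1.png',c['pixels'][:,:,::-1])
# project the expected tube top into fisheye
E=c['extrinsics'];K=c['intrinsics']
for p in ([.4077,.2463,.16],[.4077,.2463,.115]):
    q=np.linalg.inv(E)@np.array([*p,1]);q=q[:3];th=np.arctan2(np.hypot(q[0],q[1]),q[2]);u=q[:2]/np.hypot(*q[:2])*th*K[0,0]+K[:2,2];print(u)
E
```

```text
clock: 1.85
eef_pos: [0.3998, 0.2113, 0.2733]
tool_rot: [0.744, 0.669, 0.0, -0.0]
ft_force: [-0.3, -0.7, 1.0]
grip_width: 0.0858
[0.39979601 0.21134877 0.27332487] [ 0.49  0.16 -0.17  1.23  0.    2.16] [[ 0.106  0.994  0.001]
 [ 0.994 -0.106  0.   ]] [35.57219466  4.14676512 23.35668568]
[292.90966971 174.47594433]
[291.34222862 163.66718918]
```

View pics/w1.png

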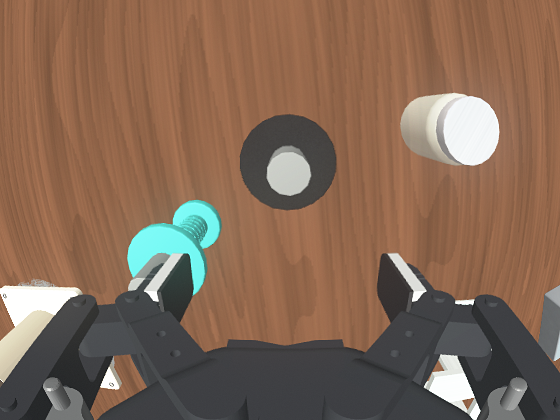

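The wrist view shows the tube top at (289,173), 4 px from the predicted (293,174.5), so the estimate holds to about 2 mm. The turquoise one is off to the left. I'll centre over the grip, then descend.

```bash
python3 -m inch '[1,20,2,0,0, 1,35,3,0,0, 1,35,3,15,0, 1,35,3,35,0, 1,35,3,55,0, 1,35,3,70,0, 1,35,3,78,0, 1,35,3,78,0]'
python3 - <<'E'
from workcell import sensors,camera
import cv2
o=sensors.get_obs();print(o['eef_pos'],o['ft_force'])
c=camera('wrist');cv2.imwrite('pics/w2.png',c['pixels'][:,:,::-1])
E
```

```text
clock: 2.7
eef_pos: [0.4056, 0.2419, 0.195]
tool_rot: [0.745, 0.667, -0.001, -0.0]
ft_force: [-0.0, 0.7, 0.1]
grip_width: 0.0857
[0.4056482  0.24185167 0.19504043] [-0.0389136   0.70014727  0.1073051 ]
```

View pics/w2.png

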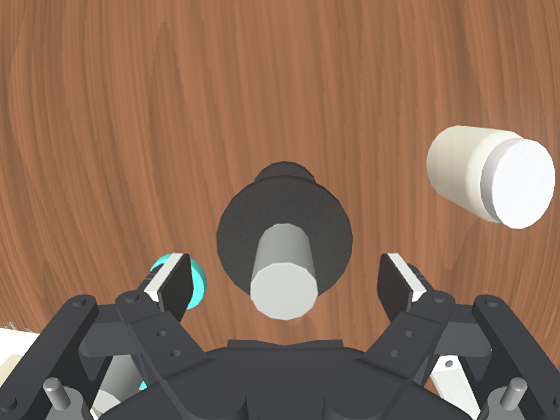

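The tube at (285,290) sits centrally between the pads. The tool is 4 mm short in y, so I'll nudge it and close.

```bash
python3 -m inch '[1,4,0,0,0, 1,4,0,0,0, -0.3,4,0,0,0, -1,4,0,0,0, -1,4,0,0,0, -1,4,0,0,0, -1,4,0,0,0, -1,4,0,0,0]'
python3 - <<'E'
from workcell import sensors,camera
import cv2
o=sensors.get_obs();print(o['eef_pos'],o['ft_force'])
c=camera('wrist');cv2.imwrite('pics/w3.png',c['pixels'][:,:,::-1])
E
```

```text
clock: 3.55
eef_pos: [0.4065, 0.2464, 0.1961]
tool_rot: [0.745, 0.667, 0.0, -0.0]
ft_force: [-0.6, -0.1, 3.2]
grip_width: 0.0245
[0.40653877 0.24640005 0.19612694] [-0.58710262 -0.12983221  3.22036409]
```

View pics/w3.png

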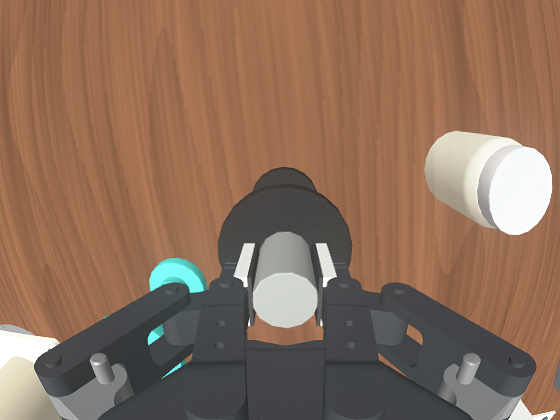

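The tube is held at a width of 24.5 mm. I'll lift 40 mm and move to a point in front of the slot mouth.

```bash
python3 -m inch '[-1,0,0,-8,0, -1,0,0,-20,0, -1,0,0,-32,0, -1,-10,2,-40,0, -1,-35,9,-40,0, -1,-70,17,-40,0, -1,-105,26,-40,0, -1,-140,35,-40,0]' && python3 -m inch '[-1,-35,9,0,0, -1,-70,17,0,0, -1,-100,25,0,0, -1,-120,30,0,0, -1,-133,34,0,0, -1,-139,35,0,0, -1,-139,35,0,0]'
python3 - <<'E'
from workcell import sensors,camera
import cv2,numpy as np
o=sensors.get_obs();print(o['eef_pos'],o['ft_force'],o['grip_width'])
I={}
for n in('wrist','scene','top'):
    I[n]=camera(n)['pixels'][:,:,::-1];cv2.imwrite(f'pics/{n}4.png',I[n])
s=I['scene'][120:300,180:380];t=I['top'][130:290,220:380]
cv2.imwrite('pics/c4.png',np.hstack([cv2.resize(s,(400,360)),cv2.resize(t,(360,360))]))
E
```

```text
clock: 4.4
eef_pos: [0.4258, 0.1015, 0.236]
tool_rot: [0.745, 0.667, -0.0, 0.0]
ft_force: [1.4, 0.0, -2.2]
grip_width: 0.0248
clock: 5.1
eef_pos: [0.4455, -0.0391, 0.2359]
tool_rot: [0.745, 0.667, -0.0, -0.0]
ft_force: [-0.1, -0.3, -1.3]
grip_width: 0.025
[ 0.44546103 -0.03906493  0.2358537 ] [-0.14016798 -0.28297567 -1.25671282] 0.024953947637832846
```

View pics/wrist4.png

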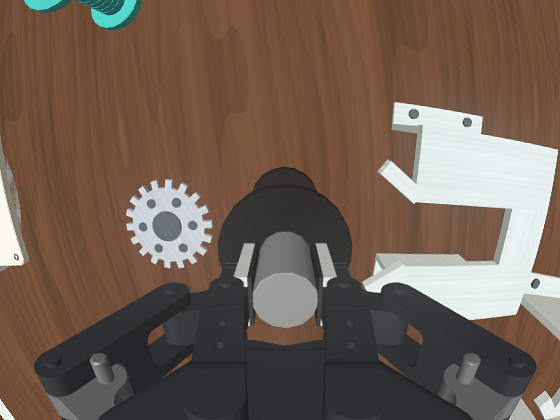

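View pics/c4.png

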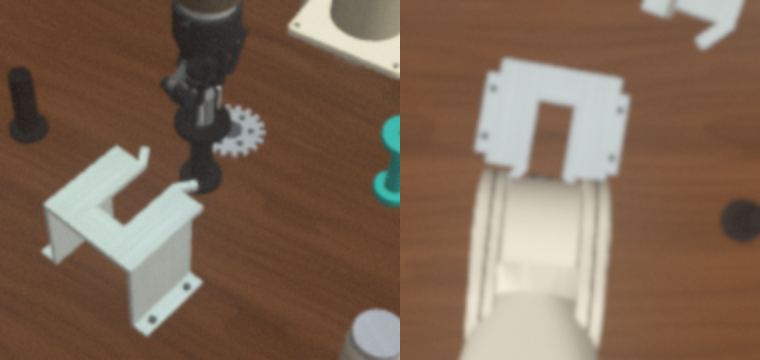

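The grip hangs straight in front of the mouth. As a third check I'll project the slot corners seen by the wrist camera, (511,208), (500,262), (420,202) and (405,266), onto the plate plane.

Run:
```python
from workcell import camera
import numpy as np
c=camera('wrist');E=c['extrinsics'];K=c['intrinsics']
for u in((511,208),(500,262),(420,202),(405,266),(557,150),(518,312)):
    v=np.array(u)-K[:2,2];r=np.hypot(*v);th=r/K[0,0];d=np.array([*(v/r*np.sin(th)),np.cos(th)]);d=E[:3,:3]@d
    print(u,(E[:3,3]+d*(.12-E[2,3])/d[2]).round(4))
```

```text
(511, 208) [ 0.607  -0.0408  0.12  ]
(500, 262) [ 0.6024 -0.0827  0.12  ]
(420, 202) [ 0.5314 -0.0284  0.12  ]
(405, 266) [ 0.5217 -0.0717  0.12  ]
(557, 150) [ 0.6544 -0.0007  0.12  ]
(518, 312) [ 0.6347 -0.137   0.12  ]
```

The wrist view agrees within about 2.5 mm: seat near (0.583, -0.060), slot yaw -8.6°. I'll slide in along the slot.

```bash
python3 -m inch '[-1,-1,15,0,0, -1,-1,35,0,0, -1,-2,55,0,0, -1,-3,72,0,0, -1,-3,86,0,0, -1,-4,97,0,0, -1,-4,105,0,0, -1,-4,105,0,0]'
python3 - <<'E'
from workcell import sensors,camera
import cv2,numpy as np
o=sensors.get_obs();print(o['eef_pos'],o['ft_force'],o['grip_width'])
w=camera('wrist')['pixels'][:,:,::-1];s=camera('scene')['pixels'][:,:,::-1][120:300,170:350]
cv2.imwrite('pics/c5.png',np.hstack([cv2.resize(w,(480,360)),cv2.resize(s,(320,360))]))
E
```

```text
clock: 6.1
eef_pos: [0.5503, -0.0535, 0.2356]
tool_rot: [0.744, 0.668, 0.0, -0.0]
ft_force: [-0.1, -0.1, -1.8]
grip_width: 0.0251
[ 0.55030263 -0.05346214  0.23562416] [-0.07352118 -0.1453606  -1.84544713] 0.025113672428595184
```

View pics/c5.png

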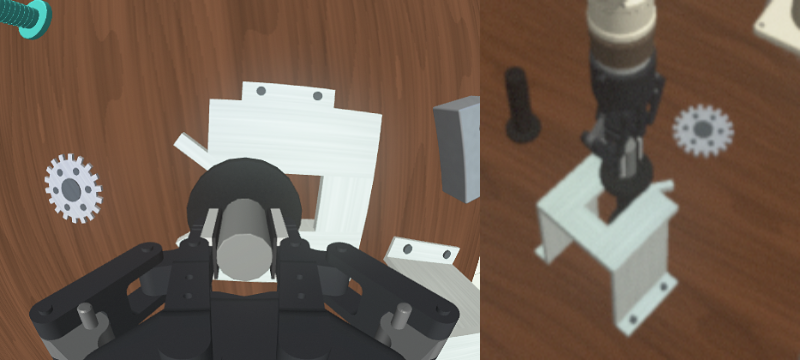

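The shaft is in the slot with no contact force. I'll go the rest of the way in and start lowering.

```bash
python3 -m inch '[-1,-1,12,0,0, -1,-2,24,0,0, -1,-3,32,0,0, -1,-3,36,0,0, -1,-3,36,0,0, -1,-3,36,8,0, -1,-3,36,16,0, -1,-3,36,20,0]'
python3 - <<'E'
from workcell import sensors,camera
import cv2,numpy as np
o=sensors.get_obs();print(o['eef_pos'],o['ft_force'],o['grip_width'])
w=camera('wrist')['pixels'][:,:,::-1];s=camera('scene')['pixels'][:,:,::-1][120:300,170:350]
cv2.imwrite('pics/c6.png',np.hstack([cv2.resize(w,(480,360)),cv2.resize(s,(320,360))]))
E
```

```text
clock: 7.0
eef_pos: [0.584, -0.0609, 0.2144]
tool_rot: [0.745, 0.667, -0.001, -0.001]
ft_force: [0.3, -0.2, -1.7]
grip_width: 0.0249
[ 0.58396053 -0.06093042  0.21437551] [ 0.34160621 -0.23222795 -1.68835886] 0.024862833857384536
```

View pics/c6.png

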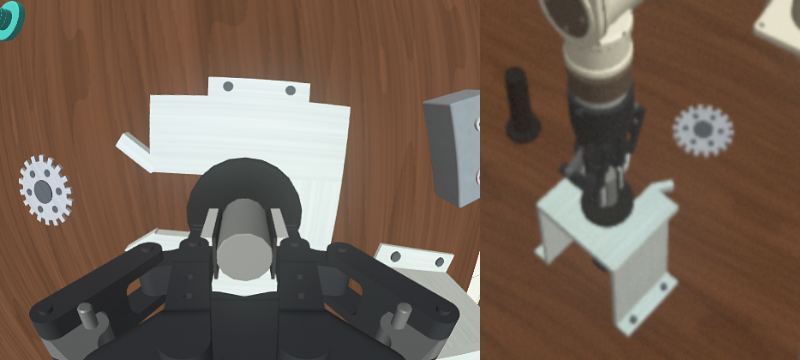

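The collar now covers the back of the slot. I'll lower slowly until it makes contact.

```bash
python3 -m inch '[-1,0,0,1,0, -1,0,0,2,0, -1,0,0,3,0, -1,0,0,3,0, -1,0,0,3,0]'
```

```text
clock: 7.6
eef_pos: [0.5851, -0.0611, 0.213]
tool_rot: [0.745, 0.667, 0.0, 0.0]
ft_force: [-0.4, 0.4, -1.3]
grip_width: 0.0249
```

```bash
python3 -m inch '[-1,0,0,1,0, -1,0,0,1,0, -1,0,0,2,0, -1,0,0,2,0]'; python3 -m inch '[-1,0,0,1,0, -1,0,0,1,0, -1,0,0,1,0]'
```

```text
clock: 8.0
eef_pos: [0.5851, -0.0611, 0.2112]
tool_rot: [0.745, 0.667, 0.0, 0.0]
ft_force: [-0.7, 0.5, 0.4]
grip_width: 0.0245
clock: 8.3
eef_pos: [0.585, -0.0611, 0.2111]
tool_rot: [0.745, 0.667, 0.0, 0.0]
ft_force: [-1.7, 0.8, 5.0]
grip_width: 0.0246
```

The collar made contact at z = 0.211, which is the predicted height. I'll open and retreat straight up.

```bash
python3 -m inch '[-0.4,0,0,-1,0, -0.1,0,0,-1,0, 0.2,0,0,-1,0, 0.6,0,0,-1,0, 1,0,0,-1,0, 1,0,0,-1,0, 1,0,0,-1,0, 1,0,0,-1,0]'
python3 - <<'E'
from workcell import sensors,camera
import cv2,numpy as np
w=camera('wrist')['pixels'][:,:,::-1];s=camera('scene')['pixels'][:,:,::-1][120:300,170:350]
cv2.imwrite('pics/c7.png',np.hstack([cv2.resize(w,(480,360)),cv2.resize(s,(320,360))]))
E
```

```text
clock: 9.1
eef_pos: [0.585, -0.0611, 0.2109]
tool_rot: [0.745, 0.667, -0.0, 0.0]
ft_force: [0.2, 0.0, 0.2]
grip_width: 0.0853
```

View pics/c7.png

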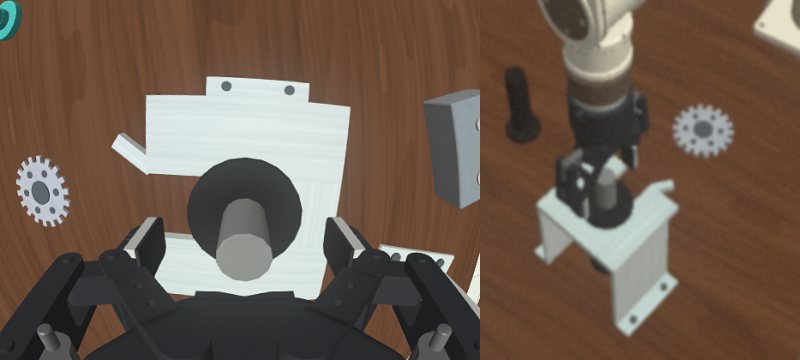

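Released: the grip stands upright by its collar, with the fingers clear on both sides. I'll go up and then back, and check.

```bash
python3 -m inch '[1,0,0,-10,0, 1,0,0,-30,0, 1,0,0,-60,0, 1,0,0,-95,0, 1,0,-30,-110,0, 1,0,-70,-110,0, 1,0,-110,-110,0, 1,0,-140,-110,0]'; python3 -m inch '[1,-30,-20,0,0, 1,-75,-35,0,0, 1,-120,-45,0,0, 1,-165,-50,0,0, 1,-195,-55,0,0, 1,-210,-55,0,0, 1,-210,-55,0,0]'
python3 - <<'E'
from workcell import sensors,camera
import cv2,numpy as np
I={}
for n in('scene','top'):
    I[n]=camera(n)['pixels'][:,:,::-1];cv2.imwrite(f'pics/{n}8.png',I[n])
s=I['scene'][160:300,180:300];t=I['top'][140:230,240:340]
cv2.imwrite('pics/c8.png',np.hstack([cv2.resize(s,(480,560),interpolation=2),cv2.resize(I['top'][145:225,265:310],(315,560),interpolation=2)]))
a=cv2.imread('pics/scene0.png')
for nm,(x,y,w,h) in {'plain':(175,145,40,55),'jar':(340,265,55,65)}.items(): print(nm,np.abs(a[y:y+h,x:x+w].astype(int)-I['scene'][y:y+h,x:x+w]).max())
E
```

```text
clock: 10.0
eef_pos: [0.4438, -0.0455, 0.3219]
tool_rot: [0.745, 0.667, 0.0, 0.0]
ft_force: [-0.0, 0.7, 0.7]
grip_width: 0.0854
clock: 10.7
eef_pos: [0.3678, -0.2503, 0.3217]
tool_rot: [0.746, 0.666, 0.0, 0.001]
ft_force: [-0.1, -0.1, 0.3]
grip_width: 0.0856
plain 11
jar 31
```

View pics/c8.png

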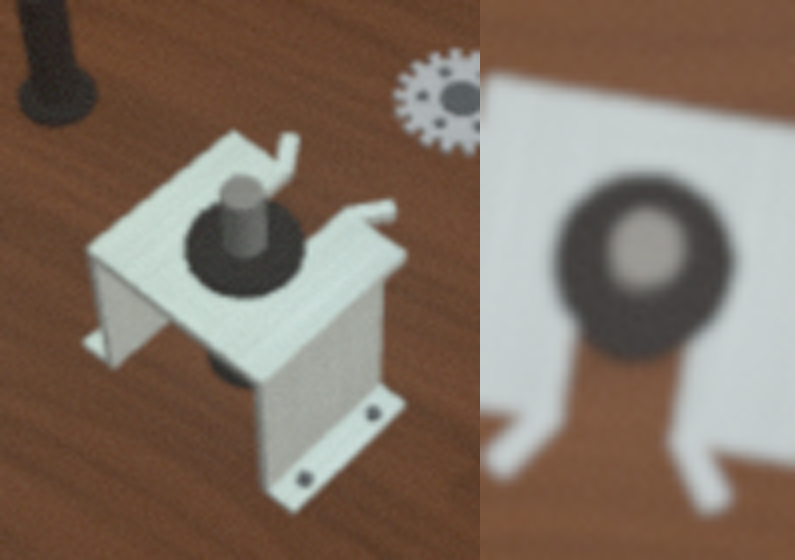

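View pics/scene8.png

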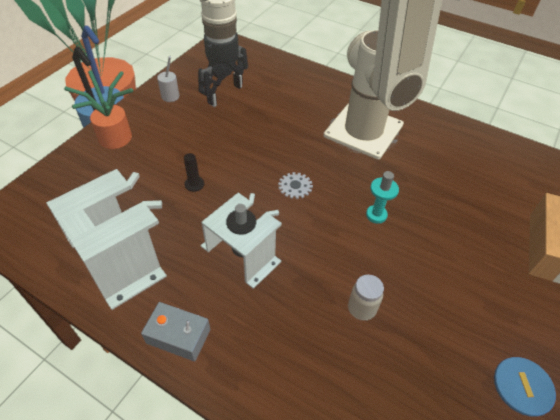

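Run:
```python
from h import *;import pickle
C=pickle.load(open('cal.pkl','rb'))
x,r=tri([ray(C['scene'],(240.1,207.1)),ray(C['top'],(288.6,180))]);print(x,r)
a=np.radians(-8.6);d=x[:2]-np.array([.583,-.060]);print(d@[np.cos(a),np.sin(a)],d@[-np.sin(a),np.cos(a)],x[2]-.08-.12)
from workcell import order;print(order.job_done())
```

```text
[ 0.58609259 -0.06063396  0.17628153] [np.float64(8.374157970586373e-05), np.float64(8.3741579705909e-05)]
0.0031526157994179863 -0.00016437875024565964 -0.023718470681197076
the job is handed in; nothing more can be done
None
```

The black throttle grip is hanging by its collar at the back of the slot in the smaller bracket. I released it, moved the arm clear, and handed the job in at about 11 s of the 42 s allowed.

- **Final position:** triangulating the tube top put the grip about +3 mm past the seat point along the slot, 0 mm sideways and -24 mm in height. The limits are -22 to 15, ±15 and -33 to -17 mm. The calibration is only good to about 2 mm.
- **Upright and at rest:** it looks upright in both views. I did not compute the tilt angle or measure its speed.
- **Forces:** the highest reading at the end of any move was about 5 N, when the collar touched the plate.
- **Bystanders:** the plain grip and jar look unmoved in the before and after pictures. A pixel comparison differed by at most 11 grey levels at the plain grip. It reached 31 at the jar, which I put down to the black grip's shadow or image noise but did not check.
- **Disagreements between views:** the cameras differed by 2 to 4 mm on some bracket corners, and the slot measured about 41 mm wide instead of 44. Both were within the clearance.

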